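Shut the treat crate past its spring catch

ROBOT

A 7-joint arm with a two-finger parallel gripper is mounted at the origin on the work surface. World frame = base frame: x ahead of the robot, y to its left, z up, the work surface at z = 0. Lengths are in m, angles in rad, forces in N, time in s.
With the tool pointing down it reaches from about 0.4 to 0.85 m from the base axis. Payload 4.5 kg.
Tool frame: the origin (TCP) lies between the finger pads; the fingertips stand 19 mm ahead of it and the grasp point (between the pads) is the TCP; z points along the fingers, y is the direction in which the jaws open and shut (so a half turn about z gives the same grasp; the last joint's range is limited). The gripper opens to 88 mm and grips with 3 to 60 N. Pads are 18 mm wide; open, the fingers measure 123 mm over their backs; the gripper's body (75 mm by 187 mm) begins 45 mm behind the grasp point.
Start: joints at [-1.164, 0.689, -0.195, 1.565, 0.157, 0.902, -0.215], TCP at [0.228, 0.582, 0.258] pointing down, gripper open.
Joint ranges: [-3.01, 3.01], [-0.46, 2.08], [-1.47, 1.51], [0.13, 2.56], [-1, 4.14], [0.04, 2.09], [-2.66, 2.66]. Speed limits (rad/s): [2.57, 2.57, 3.14, 3.14, 3.14, 3.14, 3.14].

INTERFACE

Orientations are given as a unit quaternion [x, y, z, w].
In Python, from plant import status, snapshot, finish_job, cut_out, tip_of gives the robot as it stands. The module is installed in compiled form; this text tells all that it offers.
- The arm moves only by the tool carry_out, never from a script. Its arguments are lists of equal length, an entry for each row: "linear": the shift along the world's x, y, z in m, a list of three; "roll": the turn about the world's z in rad. A call has 1 to 8 rows; each row is the pose to reach, as a shift and turn from the pose measured when the call began; what a row does not reach only later rows make up. A row lasts 1/12 s, in which the tool goes at most 41.7 mm and 7.16 degrees, less where a joint would pass 70% of its speed; a pose out of reach is approached as far as the arm can. A call with a gripper value outside its range is refused whole. "gripper" is the opening, from 0 (shut) to 1 (fully open), set as the call begins (left out, the last holds). The fingers move at their own pace and stop on an object; "grip_force" is the grip in N (left out, the last holds). Time passes only in rows, so rows that repeat a pose let the fingers close. It gives the time, the measured TCP pose, the force and the opening at its end, in the units of the state.
- status.get_state(): the state, without advancing time (a new reading comes with each control period).
- snapshot(name): name is "scene" or "top"; returns a dict with "img" (384x512x3 uint8, red, green, blue), "range_z" (384x512 float32, m along the optical axis (not along the pixel's ray), 0 where there is no reading), "fx", "fy", "cx", "cy" (pixels), "world_from_camera" (4x4, takes a point from camera to world coordinates). Camera axes: x right, y down, z forward; pixel columns grow to the right and rows downward; lengths in m; the calibration is good to about 2 mm. A picture is of the moment at which its call begins.
- finish_job(): hands the job in, once; it reports no verdict.
Trained networks look in a picture, given as the dict that the camera call returned (one of the last four; its "shot" number tells which), for a name from the list of things; names that differ only in an ending like _2 or _b are one class to them, and where a whole thing is asked for, a point or a joint stands for the part that bears it (a point fixed in the world has none). Each returns a list of dicts, best first, with "confidence" (0 to 1); they miss things now and then, are a little off and sometimes report something else, mostly with a low value. They report only what shows in the picture. A call takes as long as a camera call.
- cut_out(picture, query): "region" (384x512 bool, what is visible of it) and "pixel" ([column, row] in pixels, amid what is visible of it).
- tip_of(picture, query): "pixel" ([column, row] in pixels: a listed point, or the origin of a listed thing).
The state is a dict: "clock": time; "q": joint angles; "qd": joint speeds; "joint_torque": joint torques, N m; "tool_pos": TCP position; "eef_rot": TCP orientation; "contact_force": force on the tool from outside, world axes, zero at the start; "moment": the same for the moment, N m; "opening": opening from 0.0 (shut) to 1.0 (fully open).
Only numpy, scipy, OpenCV 4.12 (cv2) and the standard library are available. Lean on these libraries where they do the work, as an engineer would, in place of code of your own. Each camera call takes 0.05 s, during which the arm holds its last target.

TASK

Shut the sliding hatch of the treat crate. The stop on the sprung press bar stands in the hatch's way, so press the bar down with the fingertips and, keeping it down, push the hatch by its rear edge over the stop until it is fully home, then let the bar spring all the way up behind it and move clear. Do not pinch or lift anything, and leave the brush, tub, bowl, rake, willow ring and flower pot where they are.

Things in the scene. Friction and masses are not known exactly. Their poses are not given: they have to be found in the camera images.
- crate: Whitewashed pine crate, fixed, 280 (x) x 440 (y) x 90 mm high; origin: centre of its underside, z up, +y the way the hatch shuts, -x side nearest the robot. 'Crate x, y, z' below are in this frame, in mm. On its deck (z 90) stand three runners 22 high along y (x -130..-118, -12..0, 112..135; y -105..190) and an end batten (y 172..190, top at z 132).
- hatch (a joint): How far the hatch is slid along crate +y, in m: 0 open, 0.160 fully home. Starts at 0 to 0.02, stays where left, needs about 2 N. The hatch: a flat pine board 110 mm long (y) x 252 wide (crate x -130..122) x 18 thick, underside at z 113, with two thin battens on top. It bridges the bar, 5 mm above it. Too big to pinch; cannot lift out.
- rear_edge (a point): On the hatch: the bottom of its rear (-y) upright face, straight above the middle line of the press bar: crate x -78, y -100 + slide in mm, z 113. Push on this face (18 mm high) toward crate +y.
- press_bar (a joint): How far the press bar is pushed down, in m: 0 sprung right up, 0.014 bottomed. The spring takes about 2.5 N to start and 6.5 N at the bottom. The stop clears the hatch's underside from 0.007 down; let go, the bar rises by itself unless the hatch lies over the stop.
- bar_top (a point): Centre of the top face of the steel press bar, 48 mm wide (crate x) x 270 long (crate y -175..95): crate x -78, y -40, z 108 when up, 94 bottomed. The bar only moves straight up and down; fingertips can press anywhere along it and slide along it.
- stop_top (a point): Top centre of the steel stop, a block 20 (x) x 12 (y) mm rising 12 mm above the bar's top, on a tab at the bar's side: crate x -32, y 46, z 120 when up (7 mm above the hatch's underside). It blocks the hatch's front edge at joint hatch = 0.030 and rises behind its rear edge from 0.152 on.
- brush: Small white plastic pet brush, 36 x 155 x 24 mm, lying loose on the crate's deck behind the open hatch on the side away from the press bar; origin at its underside.
- tub: Clear plastic treat tub with a grey twist top, 96 mm across, 125 mm high, loose on the table beside one end of the crate (either); origin at the centre of its base.
- bowl: Glazed ceramic bowl, 124 mm across, 50 mm high, loose on the table beside one end of the crate (either); origin at the centre of its base.
- rake: Grooming rake, wooden handle and steel comb 110 mm wide, 220 mm long, lying on the table to the left; origin under its middle.
- willow_ring: Brown willow tunnel ring, 190 mm outside, 60 mm high, lying flat on the table to the right; origin at the centre of its underside.
- pot: Terracotta flower pot, 100 mm across, 85 mm high, on the table to the left; origin at the centre of its base.

How it is judged:
By the outcome, as a careful person would: the job done as asked, in the order asked, and still so for the second after the job is handed in, with the robot touching nothing.
It also fails if it takes over 38 s, if anything falls off the work surface, if the arm or the gripper's body presses on something with over 40 N, if the wrist force passes 120 N, or if a joint passes its speed limit or range.

## Working session

There is one attempt and no reset: what is moved stays moved. The work goes in short steps, Python scripts to look and compute and a tool call to move; the robot and the scene stay as the last step left them, time stands still between calls to the robot, and variables do not carry over. Pictures are saved under pics/ and viewed, and the job is handed in when it is done.

Besides the shell and the picture viewer there is one more tool, called after ">>>" as name([rows], argument=value, ...), one row to a line, values as JSON. carry_out: Moves the arm, as the interface text tells. Its arguments: {"type":"object","properties":{"linear":{"type":"array"},"roll":{"type":"array"},"gripper":{"type":"number"},"grip_force":{"type":"number"}},"required":["linear","roll"]}

```bash
mkdir -p pics
cat > h.py <<'E'
import numpy as np,cv2
from plant import status,snapshot,finish_job,cut_out,tip_of
def w(p,u,v,d=None):
    if d is None: d=p["range_z"][int(round(v)),int(round(u))]
    c=np.array([(u-p["cx"])/p["fx"]*d,(v-p["cy"])/p["fy"]*d,d,1]); return (p["world_from_camera"]@c)[:3]
def ray(p,u,v,z):
    o=p["world_from_camera"][:3,3]; a=w(p,u,v,1.0)-o
    return o+a*(z-o[2])/a[2]
def proj(p,P):
    c=np.linalg.inv(p["world_from_camera"])@np.append(P,1); return c[0]/c[2]*p["fx"]+p["cx"],c[1]/c[2]*p["fy"]+p["cy"]
def save(p,n): cv2.imwrite(f"pics/{n}.png",cv2.cvtColor(p["img"],cv2.COLOR_RGB2BGR))
E
python3 - <<'E'
from h import *
np.set_printoptions(precision=4,suppress=True)
s=status.get_state();print(s)
for n in("scene","top"):
    p=snapshot(n);save(p,n+"1");print(n,p["world_from_camera"][:3,3],p["world_from_camera"][:3,2])
    for q in("crate","rear_edge","bar_top","stop_top","brush","tub","bowl"):
        for r in tip_of(p,q)[:2]:
            u,v=r["pixel"]; print(q,r["confidence"],u,v,w(p,u,v))
E
```

```text
{'clock': 0.0, 'q': array([-1.1642,  0.69  , -0.1945,  1.5664,  0.1573,  0.9025, -0.2151]), 'qd': array([ 0.0006,  0.0002, -0.0005, -0.0017, -0.0007,  0.0004, -0.0012]), 'joint_torque': array([ -0.0007, -52.7555,  -1.2671, -15.343 ,  -0.0526,   0.0065,
         0.0002]), 'tool_pos': array([0.2275, 0.5815, 0.2569]), 'eef_rot': array([ 0.1853,  0.9827, -0.001 , -0.0001]), 'contact_force': array([ 0.0871, -0.0237,  0.3479]), 'moment': array([ 0.0025, -0.0318,  0.0627]), 'opening': 1.0017137555177773}
scene [ 1.6204 -0.3006  1.7735] [-0.5254  0.1421 -0.8389]
crate 0.62 247.5 212.1 [ 0.6821 -0.0602  0.1274]
rear_edge 0.68 227.2 187.6 [ 0.5533 -0.1139  0.1442]
rear_edge 0.38 216.1 224.4 [ 0.6992 -0.1974  0.1188]
bar_top 0.78 237.1 190.0 [ 0.5706 -0.0754  0.1356]
bar_top 0.28 366.9 180.9 [0.6297 0.5069 0.0599]
stop_top 0.98 260.3 193.4 [0.6035 0.0173 0.1199]
stop_top 0.23 314.9 202.9 [0.6478 0.2605 0.0072]
brush 0.74 217.1 224.2 [ 0.6981 -0.1931  0.1166]
tub 0.83 184.6 231.2 [ 0.6771 -0.3276  0.0852]
bowl 0.8 316.3 201.0 [0.6375 0.2714 0.0027]
top [ 0.4711 -0.023   1.6242] [ 0.0771 -0.0054 -0.997 ]
crate 0.64 254.7 194.2 [ 0.5924 -0.0401  0.1282]
rear_edge 0.73 280.9 211.1 [ 0.535  -0.1284  0.1089]
stop_top 0.68 238.2 195.2 [0.5908 0.0157 0.1161]
stop_top 0.22 98.6 201.7 [0.5836 0.5261 0.0022]
brush 0.69 299.1 166.8 [ 0.6858 -0.1938  0.1084]
bowl 0.85 169.6 188.8 [0.6264 0.2674 0.0071]
```

Run:
```python
import cv2
a=cv2.imread("pics/scene1.png")[130:290,140:360];cv2.imwrite("pics/s1c.png",cv2.resize(a,None,fx=3.6,fy=3.6,interpolation=cv2.INTER_CUBIC))
a=cv2.imread("pics/top1.png")[110:270,130:350];cv2.imwrite("pics/t1c.png",cv2.resize(a,None,fx=3.6,fy=3.6,interpolation=cv2.INTER_CUBIC))
```

```text
(no output)
```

View pics/s1c.png

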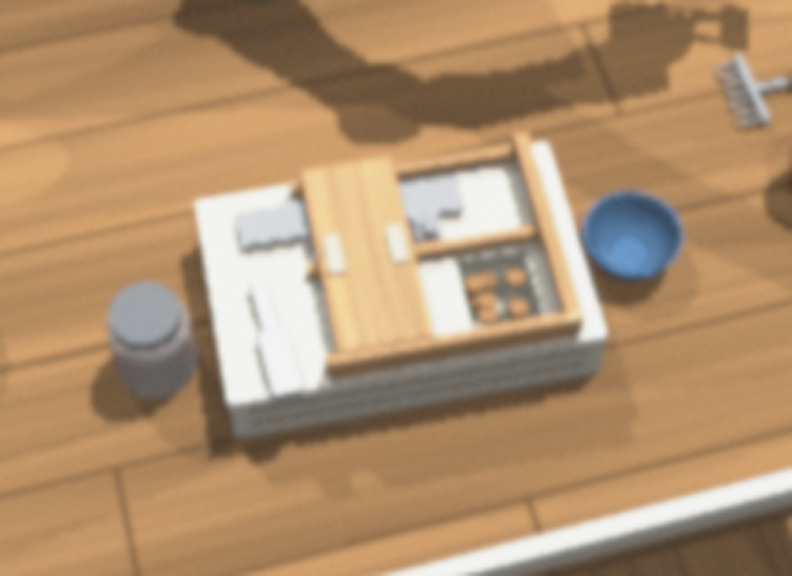

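View pics/t1c.png

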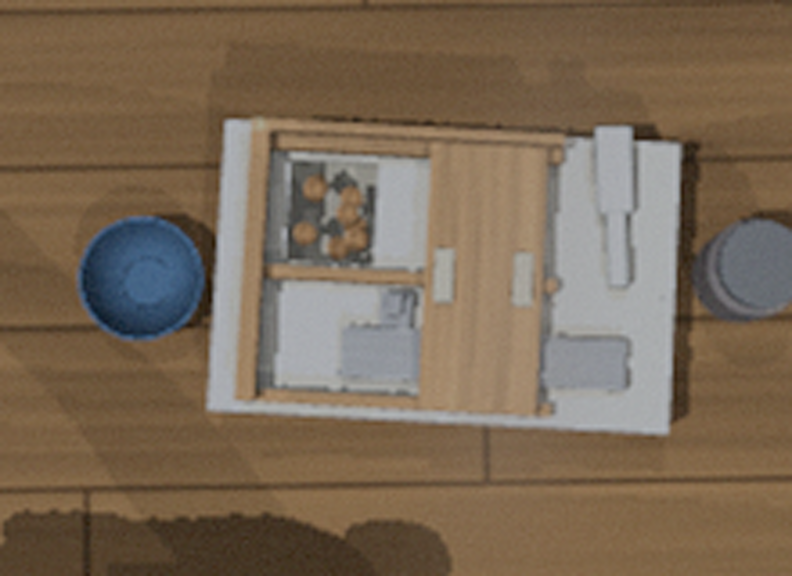

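View pics/scene1.png

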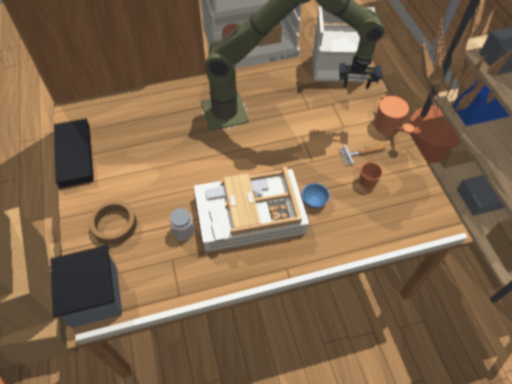

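The scene view shows the hatch near open, with the bar sticking out behind it (crop 270,225), the stop at (425,225), and the brush on the far side of the deck. The bowl is at the +y end and the tub at the −y end. Next I'll fit the crate pose from its deck corners.

```bash
cat > fit.py <<'E'
from h import *
from scipy.optimize import least_squares
np.set_printoptions(precision=4,suppress=True)
T=[snapshot("top"),snapshot("scene")]
off=[(130,110),(140,130)]
C=np.array([[.14,.22],[.14,-.22],[-.14,-.22],[-.14,.22]])
px=[np.array([[226,119],[682,142],[668,434],[207,410]]),np.array([[606,338],[233,402],[196,200],[549,142]])]
obs=[]
for p,o,a in zip(T,off,px):
    W=np.array([ray(p,(u+.5)/3.6-.5+o[0],(v+.5)/3.6-.5+o[1],.09)[:2] for u,v in a]); obs.append(W)
def tr(x,c): 
    R=np.array([[np.cos(x[2]),-np.sin(x[2])],[np.sin(x[2]),np.cos(x[2])]]); return c@R.T+x[:2]
for W in obs+[None]:
    O=obs if W is None else [W]
    r=least_squares(lambda x:np.concatenate([(tr(x,C)-o).ravel() for o in O]),[.59,-.05,0]);print(r.x);print(r.fun.reshape(-1,2)*1000)
x=r.x
for p in T:
    for q in("stop_top","bar_top","rear_edge","press_bar","hatch"):
        for d in tip_of(p,q)[:1]:
            z={"stop_top":.12,"bar_top":.108,"rear_edge":.113}.get(q,.13)
            P=ray(p,*d["pixel"],z); R=np.array([[np.cos(x[2]),-np.sin(x[2])],[np.sin(x[2]),np.cos(x[2])]])
            print(q,d["confidence"],P,"crate",(P[:2]-x[:2])@R*1000)
# depth-based: rectify heights from top in crate frame
p=T[0]
R=np.array([[np.cos(x[2]),-np.sin(x[2])],[np.sin(x[2]),np.cos(x[2])]])
v,u=np.mgrid[0:384,0:512]; d=p["range_z"]
c=np.stack([(u-p["cx"])/p["fx"]*d,(v-p["cy"])/p["fy"]*d,d,np.ones_like(d)],-1)@p["world_from_camera"].T
xy=(c[...,:2]-x[:2])@R*1000; z=c[...,2]*1000
for xx in(-78,-100,60):
    m=(abs(xy[...,0]-xx)<3)&(abs(xy[...,1])<240)
    print(xx); i=np.argsort(xy[m][:,1]); print(np.c_[xy[m][i,1],z[m][i]].round(0).astype(int)[::2].tolist())
E
python3 fit.py
```

```text
[ 0.6236 -0.0368 -0.0677]
[[-0.0932  0.1074]
 [-1.1034  1.081 ]
 [ 0.4167 -0.8155]
 [ 0.7798 -0.373 ]]
[ 0.6232 -0.0337 -0.0731]
[[-1.6625  2.9186]
 [ 0.1171 -4.2479]
 [ 0.5924  1.4008]
 [ 0.9531 -0.0715]]
[ 0.6234 -0.0352 -0.0704]
[[ 0.2802  1.2376]
 [-1.9179  2.2933]
 [-0.3455  1.1527]
 [ 1.2054  1.5131]
 [-2.0374  1.792 ]
 [ 0.9354 -5.4603]
 [ 1.3562 -0.5709]
 [ 0.5237 -1.9575]]
stop_top 0.59 [0.5849 0.0102 0.12  ] crate [-41.557   42.6552]
rear_edge 0.86 [ 0.5336 -0.124   0.113 ] crate [-83.363  -94.9054]Traceback (most recent call last):
  File "fit.py", line 19, in <module>
    for d in tip_of(p,q)[:1]:
             ~~~~~~^^^^^
ValueError: it knows: bar_top, bowl, brush, crate, pot, rake, rear_edge, stop_top, tub, willow_ring
```

```bash
sed -i 's/,"press_bar","hatch"//' fit.py
cat >> fit.py <<'E'
print(R.T)
for n,uv,zz in(("stop",(399,300),.12),("bar rear end corner",(629,388),.108),("bar rear top",(629,338),.108),("bar front",(342,380),.108),("barfr2",(342,326),.108),("hatch rear near",(541,413),.131),("hatch rear far",(558,165),.131),("hatch front near",(419,410),.131),("hatch front far",(430,145),.131)):
    P=ray(p,(uv[0]+.5)/3.6-.5+130,(uv[1]+.5)/3.6-.5+110,zz); print(n,(P[:2]-x[:2])@R*1000)
E
python3 fit.py|tail -24
```

```text
[ 1.3562 -0.5709]
 [ 0.5237 -1.9575]]
stop_top 0.8 [0.5958 0.0094 0.12  ] crate [-30.6915  42.603 ]
rear_edge 0.88 [ 0.5316 -0.1233  0.113 ] crate [-85.4301 -94.3318]
stop_top 0.64 [0.6054 0.0146 0.12  ] crate [-21.4458  48.419 ]
bar_top 0.56 [ 0.5582 -0.0757  0.108 ] crate [-62.2062 -44.9262]
rear_edge 0.87 [ 0.5374 -0.1017  0.113 ] crate [-81.1526 -72.3202]
-78
[[-238, -2], [-221, 89], [-218, 86], [-215, 87], [-211, 91], [-204, 92], [-198, 81], [-194, 89], [-190, 91], [-187, 89], [-183, 92], [-180, 92], [-175, 101], [-171, 108], [-167, 110], [-164, 107], [-157, 108], [-150, 108], [-147, 111], [-143, 111], [-140, 112], [-137, 103], [-133, 113], [-130, 111], [-126, 109], [-123, 110], [-120, 109], [-116, 111], [-113, 105], [-109, 112], [-106, 110], [-103, 107], [-96, 109], [-91, 135], [-88, 130], [-84, 136], [-81, 129], [-78, 133], [-74, 139], [-71, 128], [-68, 129], [-61, 131], [-58, 131], [-51, 129], [-47, 134], [-44, 136], [-41, 130], [-37, 138], [-34, 135], [-31, 135], [-27, 129], [-24, 131], [-21, 133], [-17, 133], [-14, 131], [-11, 131], [-7, 127], [-4, 131], [-1, 124], [6, 129]
[... 2897 characters left out ...]
, [95, 67], [101, 76], [105, 72], [109, 6], [113, 4], [116, 4], [123, 12], [131, 6], [138, 6], [145, 8], [153, 88], [153, 5], [155, 96], [156, 86], [159, 89], [163, 93], [166, 90], [169, 128], [170, 127], [172, 136], [176, 132], [179, 132], [183, 131], [186, 130], [198, 87], [201, 92], [204, 91], [208, 89], [212, 89], [215, 90], [234, 1], [237, 4]]
[[ 0.9975 -0.0703]
 [ 0.0703  0.9975]]
stop [-28.4771  41.1316]
bar rear end corner [ -98.5541 -179.8515]
bar rear top [ -51.3747 -177.6668]
bar front [-106.0254   90.7542]
barfr2 [-55.1004  93.816 ]
hatch rear near [-127.0441  -96.6494]
hatch rear far [ 105.856  -100.8576]
hatch front near [-130.534    16.4654]
hatch front far [118.07    20.1445]
```

Crate is at about (0.6235, −0.036), yaw −0.069 rad, and the hatch is slid about 8 mm. I'll approach the bar behind the hatch with shut fingers, tool y along crate y.

>>> carry_out([
  [0.03, -0.025, 0],
  [0.06, -0.05, 0],
  [0.09, -0.075, 0],
  [0.12, -0.1, 0],
  [0.15, -0.125, 0],
  [0.175, -0.155, 0],
  [0.195, -0.19, 0],
  [0.21, -0.228, 0],
], roll=[0.05, 0.1, 0.15, 0.2, 0.25, 0.304, 0.304, 0.304], gripper=0, grip_force=30)

```text
clock: 2.12
tool_pos: [0.4397, 0.3529, 0.2577]
eef_rot: [0.035, 0.999, 0.001, 0.001]
contact_force: [1.3, -0.6, 0.9]
opening: 0.421
```

>>> carry_out([
  [0.012, -0.038, 0],
  [0.024, -0.076, 0],
  [0.036, -0.114, 0],
  [0.048, -0.152, 0],
  [0.06, -0.19, 0],
  [0.068, -0.228, 0],
  [0.074, -0.266, 0],
  [0.08, -0.305, 0],
], roll=[0, 0, 0, 0, 0, 0, 0, 0])

```text
clock: 2.78
tool_pos: [0.52, 0.0461, 0.2579]
eef_rot: [0.035, 0.999, 0.001, 0.001]
contact_force: [-0.2, -0.1, 0.2]
opening: 0.002
```

>>> carry_out([
  [0.003, -0.036, 0],
  [0.006, -0.072, 0],
  [0.009, -0.108, 0],
  [0.012, -0.144, 0],
  [0.015, -0.18, 0],
  [0.016, -0.211, 0],
  [0.016, -0.211, -0.04],
  [0.016, -0.211, -0.08],
], roll=[0, 0, 0, 0, 0, 0, 0, 0])

```text
clock: 3.45
tool_pos: [0.5378, -0.1689, 0.1788]
eef_rot: [0.038, 0.999, -0.0, 0.004]
contact_force: [-0.2, 0.1, 0.0]
opening: 0.005
```

Run:
```python
from h import *
s=status.get_state();print(s["tool_pos"],s["eef_rot"],s["contact_force"])
for n,(r0,c0) in(("scene",(130,140)),("top",(110,130))):
    p=snapshot(n); a=cv2.cvtColor(p["img"],cv2.COLOR_RGB2BGR)[r0:r0+130,c0:c0+220]
    cv2.imwrite(f"pics/{n}2.png",cv2.resize(a,None,fx=3.6,fy=3.6,interpolation=cv2.INTER_CUBIC))
```

```text
[ 0.53784596 -0.16885138  0.17881295] [ 3.78867720e-02  9.99272045e-01 -4.88652516e-04  4.44233043e-03] [-0.2294753   0.14364863  0.0227616 ]
```

View pics/scene2.png

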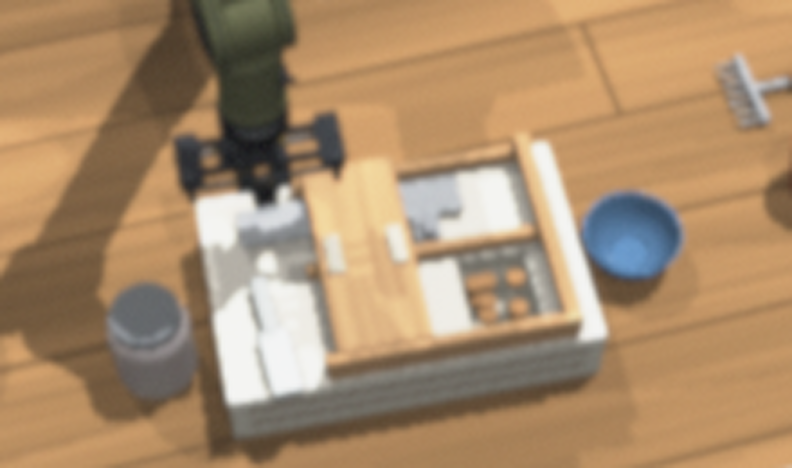

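View pics/top2.png

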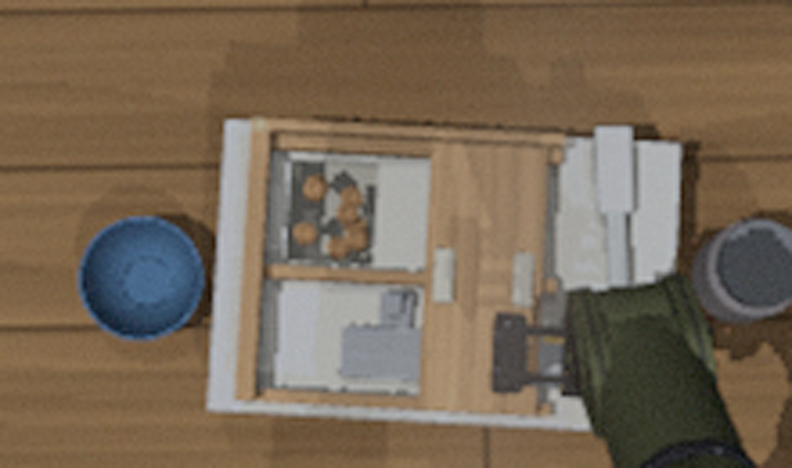

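In the scene view the shut fingertips are above the bar's rear part (crop ~265,195), clear of the hatch. I'll press down now.

>>> carry_out([
  [0, 0, -0.03],
  [0, 0, -0.045],
  [0, 0, -0.05],
  [0, 0, -0.053],
  [0, 0, -0.056],
  [0, 0, -0.059],
  [0, 0, -0.062],
  [0, 0, -0.062],
], roll=[0, 0, 0, 0, 0, 0, 0, 0])

```text
clock: 4.22
tool_pos: [0.5318, -0.1644, 0.1134]
eef_rot: [0.035, 0.999, 0.001, -0.005]
contact_force: [-5.3, 1.1, 8.8]
opening: 0.005
```

>>> carry_out([
  [0.002, 0, 0.002],
  [0.002, 0, 0.002],
  [0.002, 0, 0.002],
  [0.002, 0, 0.002],
], roll=[0, 0, 0, 0])

```text
clock: 4.55
tool_pos: [0.5339, -0.1645, 0.1174]
eef_rot: [0.035, 0.999, 0.001, -0.004]
contact_force: [-3.4, 0.5, 4.9]
opening: 0.005
```

Run:
```python
from h import *
s=status.get_state();print(s)
for n,(r0,c0) in(("scene",(150,170)),):
    p=snapshot(n); a=cv2.cvtColor(p["img"],cv2.COLOR_RGB2BGR)[r0:r0+100,c0:c0+130]
    cv2.imwrite(f"pics/{n}3.png",cv2.resize(a,None,fx=6,fy=6,interpolation=cv2.INTER_CUBIC))
```

```text
{'clock': 4.55, 'q': array([ 0.37799169,  0.82076991, -0.27467418,  1.86906445,  0.41235515,
        0.51590333,  1.32401002]), 'qd': array([ 0.00063457,  0.00156714,  0.00111055, -0.0003744 , -0.00058289,
       -0.00089563, -0.00053511]), 'joint_torque': array([-2.65867906e-01, -4.93216467e+01, -2.37768866e+00, -1.00768876e+01,
        1.84019026e-01, -9.51690003e-01,  4.88104743e-04]), 'tool_pos': array([ 0.53394784, -0.16451431,  0.11738809]), 'eef_rot': array([ 3.48718450e-02,  9.99383307e-01,  9.99201204e-04, -3.99522629e-03]), 'contact_force': array([-3.40141154,  0.53480982,  4.92500514]), 'moment': array([ 0.138577  ,  0.70722117, -0.00982358]), 'opening': 0.00469105694079612}
```

View pics/scene3.png

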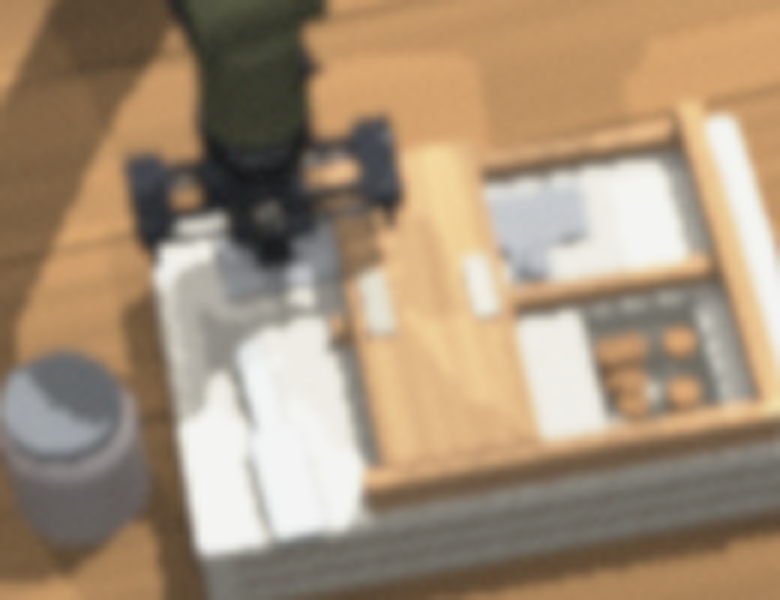

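Bar is about 9.6 mm down at 4.9 N, which matches the spring. Now I'll push along crate +y (0.069, 0.998).

>>> carry_out([
  [0.0003, 0.005, -0.001],
  [0.0007, 0.01, -0.001],
  [0.001, 0.015, -0.001],
  [0.0014, 0.02, -0.001],
  [0.0017, 0.025, -0.001],
  [0.0021, 0.03, -0.001],
  [0.0021, 0.03, -0.001],
], roll=[0, 0, 0, 0, 0, 0, 0])

```text
clock: 5.18
tool_pos: [0.5384, -0.1352, 0.1187]
eef_rot: [0.035, 0.999, 0.0, -0.001]
contact_force: [0.2, -2.3, 5.7]
opening: 0.0
```

>>> carry_out([
  [0, 0, -0.002],
  [0, 0, -0.004],
  [0.0003, 0.005, -0.004],
  [0.0007, 0.01, -0.004],
  [0.0007, 0.01, -0.004],
], roll=[0, 0, 0, 0, 0])

```text
clock: 5.6
tool_pos: [0.5396, -0.1272, 0.1164]
eef_rot: [0.035, 0.999, -0.002, -0.0]
contact_force: [-2.1, -4.0, 4.2]
opening: 0.003
```

```bash
cat > look.py <<'E'
import sys
from h import *
x=[.6235,-.036,-.069];R=np.array([[np.cos(x[2]),-np.sin(x[2])],[np.sin(x[2]),np.cos(x[2])]])
s=status.get_state();print("tool crate",(s["tool_pos"][:2]-x[:2])@R*1000,"tipz",s["tool_pos"][2]-.019,s["contact_force"],s["clock"])
for n,(r0,c0) in(("scene",(150,170)),("top",(130,160))):
    p=snapshot(n); a=cv2.cvtColor(p["img"],cv2.COLOR_RGB2BGR)[r0:r0+100,c0:c0+165]
    cv2.imwrite(f"pics/{n}{sys.argv[1]}.png",cv2.resize(a,None,fx=4.8,fy=4.8,interpolation=cv2.INTER_CUBIC))
    v,u=np.mgrid[0:384,0:512]; d=p["range_z"]
    c=np.stack([(u-p["cx"])/p["fx"]*d,(v-p["cy"])/p["fy"]*d,d,np.ones_like(d)],-1)@p["world_from_camera"].T
    xy=(c[...,:2]-x[:2])@R*1000; z=c[...,2]*1000
    # hatch y edges at x 30..100 
    for a0 in(30,60,90):
        m=(abs(xy[...,0]-a0)<6)&(z>118)&(z<142)&(xy[...,1]<168)&(xy[...,1]>-150)
        if m.any(): print(n,a0,xy[m][:,1].min(),xy[m][:,1].max())
    for nm,c0 in(("stop",(-32,46)),("bar",(-78,85))):
        m=(abs(xy[...,0]-c0[0])<7)&(abs(xy[...,1]-c0[1])<4)&(z>80)
        if m.any(): print(n,nm,"z",np.median(z[m]),m.sum())
E
python3 look.py 4
```

```text
tool crate [-77.41082042 -96.80169296] tipz 0.09743671768885781 [-2.12052983 -3.96876272  4.20150942] 5.6
scene 30 -80.4312579466479 27.36759672792123
scene 60 -80.58656416726505 29.224137327908007
scene 90 -148.6590346481365 30.561559868960625
scene stop z 106.765196968863 7
scene bar z 98.92860663515535 5
top 30 -81.90262792732219 26.58274596407614
top 60 -80.30284697309878 27.853452599851874
top 90 -147.18160336024297 26.500862625614488
top stop z 109.3776162173441 9
top bar z 95.7698472782067 8
```

View pics/scene4.png

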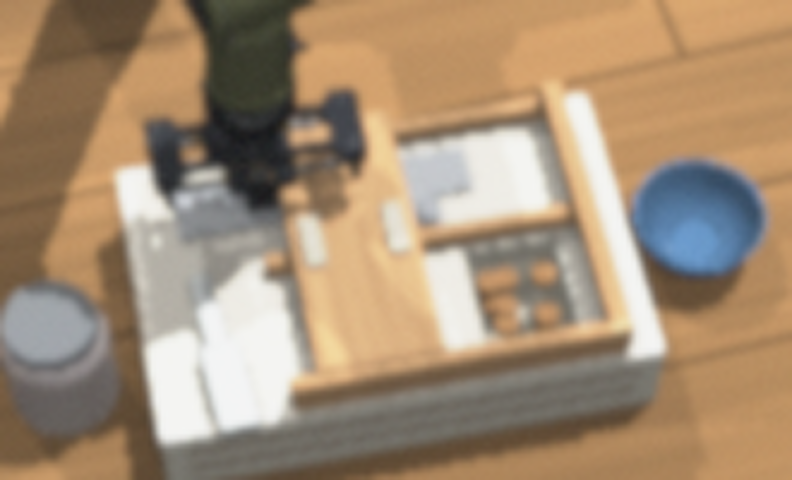

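Contact made: the hatch is slid about 20 mm, the bar is 10.6 mm down and the stop's top measures about z 108, below 113. I'll carry on.

>>> carry_out([
  [0.0003, 0.005, -0.001],
  [0.0007, 0.01, -0.002],
  [0.001, 0.015, -0.002],
  [0.0014, 0.02, -0.002],
  [0.0017, 0.025, -0.002],
  [0.0021, 0.03, -0.002],
], roll=[0, 0, 0, 0, 0, 0])

```text
clock: 6.2
tool_pos: [0.5422, -0.1006, 0.1163]
eef_rot: [0.037, 0.999, -0.004, 0.001]
contact_force: [-2.1, -7.0, 6.6]
opening: 0.004
```

>>> carry_out([
  [0.0003, 0.005, -0.001],
  [0.0007, 0.01, -0.002],
  [0.001, 0.016, -0.002],
  [0.0015, 0.022, -0.002],
  [0.0019, 0.028, -0.002],
  [0.0023, 0.034, -0.002],
], roll=[0, 0, 0, 0, 0, 0])

```text
clock: 6.7
tool_pos: [0.5451, -0.0699, 0.1161]
eef_rot: [0.038, 0.999, -0.006, 0.002]
contact_force: [-1.2, -7.1, 7.0]
opening: 0.004
```

```bash
python3 look.py 5
```

```text
tool crate [-75.82511427 -39.24478507] tipz 0.09707781980849647 [-1.22746882 -7.14521455  6.95399893] 6.7
scene 30 -20.662156029971825 86.52047796684492
scene 60 -23.002069661765198 86.30991987985999
scene 90 -139.93323332857335 85.99919270846341
scene stop z 133.28442048936762 8
scene bar z 131.85833005574344 4
top 30 -20.925653133957397 87.38438596137286
top 60 -22.399164168264488 85.57728757484597
top 90 -21.349421742048445 87.14254731069258
top stop z 130.91104001038389 5
top bar z 129.37809450800464 6
```

View pics/scene5.png

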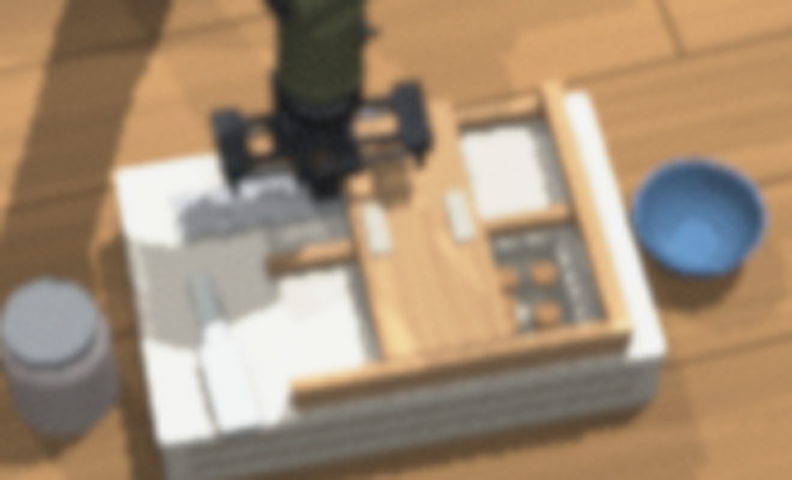

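The hatch has passed over the stop (slide ~78 mm) with the bar held about 11 mm down. Continuing.

>>> carry_out([
  [0, 0.006, -0.001],
  [0, 0.012, -0.002],
  [0, 0.018, -0.002],
  [0, 0.024, -0.002],
  [0, 0.03, -0.002],
  [0, 0.036, -0.002],
  [0.0005, 0.042, -0.002],
], roll=[0, 0, 0, 0, 0, 0, 0])

```text
clock: 7.38
tool_pos: [0.5481, -0.0289, 0.1161]
eef_rot: [0.039, 0.999, -0.007, 0.004]
contact_force: [1.4, -7.6, 6.2]
opening: 0.004
```

>>> carry_out([
  [0.0003, 0.005, -0.001],
  [0.0006, 0.01, -0.002],
  [0.0009, 0.015, -0.002],
  [0.0012, 0.02, -0.002],
  [0.0015, 0.025, -0.002],
  [0.0018, 0.03, -0.002],
  [0.0018, 0.03, -0.002],
], roll=[0, 0, 0, 0, 0, 0, 0])

```text
clock: 7.97
tool_pos: [0.5511, -0.0002, 0.116]
eef_rot: [0.039, 0.999, -0.008, 0.006]
contact_force: [-0.7, -3.7, 6.3]
opening: 0.007
```

```bash
python3 look.py 6
```

```text
tool crate [-74.70907003  30.76492082] tipz 0.09695785595468263 [-0.66061534 -3.72036675  6.33605208] 7.9667
scene 30 46.448688747779784 157.07663661993982
scene 60 48.87308637873712 155.8976267616018
scene 90 -148.65192375953222 156.6379422204296
scene stop z 132.60344718976546 15
scene bar z 443.89911079871735 9
top 30 46.241254124455594 154.73150952753184
top 60 48.13028582245554 153.24858040685936
top 90 46.35693371392563 155.3222102959769
top bar z 454.3669016024434 5
```

>>> carry_out([
  [0, 0.004, -0.001],
  [0, 0.008, -0.002],
  [0, 0.011, -0.002],
  [0, 0.013, -0.002],
  [0, 0.013, -0.002],
], roll=[0, 0, 0, 0, 0])

```text
clock: 8.48
tool_pos: [0.5523, 0.0107, 0.1157]
eef_rot: [0.04, 0.999, -0.009, 0.007]
contact_force: [-0.5, -4.7, 6.1]
opening: 0.006
```

```bash
python3 look.py 7
```

```text
tool crate [-74.25339163  41.69652515] tipz 0.09674789972031227 [-0.48686552 -4.71138748  6.09799257] 8.4833
scene 30 60.34357154473188 166.0512880883941
scene 60 58.26087913682057 164.6686278354217
scene 90 -143.25251591951798 164.7170205093675
scene stop z 360.24021228819714 28
scene bar z 471.3604361849646 15
top 30 56.486507937177436 164.44335562723674
top 60 58.19709213461828 166.52183024272918
top 90 -147.13952849144954 165.1943401622359
top stop z 440.97358618016625 7
top bar z 479.14026824148004 15
```

View pics/scene7.png

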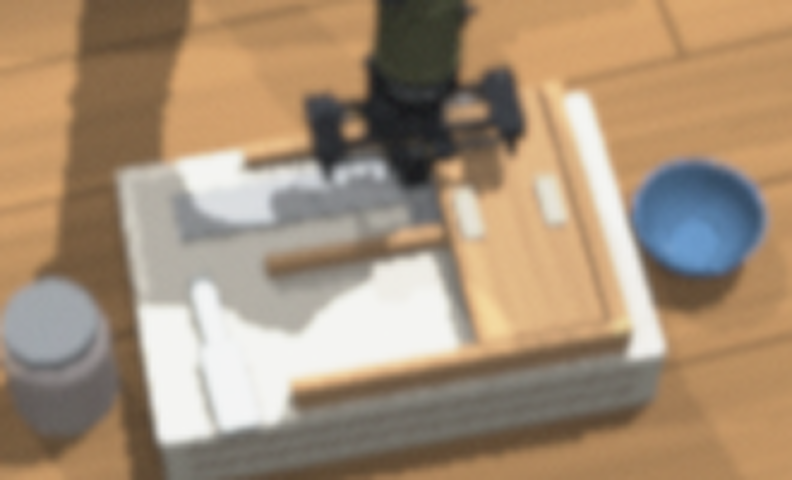

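>>> carry_out([
  [0, 0.003, -0.001],
  [0, 0.005, -0.002],
  [0, 0.007, -0.002],
  [0, 0.007, -0.002],
], roll=[0, 0, 0, 0])

```text
clock: 8.92
tool_pos: [0.5527, 0.0126, 0.1156]
eef_rot: [0.042, 0.999, -0.012, 0.008]
contact_force: [-1.7, -10.4, 9.1]
opening: 0.008
```

>>> carry_out([
  [0, 0.004, 0],
  [0, 0.008, 0],
  [0, 0.01, 0],
  [0, 0.01, 0],
], roll=[0, 0, 0, 0])

```text
clock: 9.25
tool_pos: [0.5526, 0.0128, 0.1171]
eef_rot: [0.046, 0.999, -0.019, 0.008]
contact_force: [-1.4, -18.5, 5.6]
opening: 0.004
```

```bash
python3 look.py 8
```

```text
tool crate [-74.05001413  43.81439767] tipz 0.09811214398617348 [ -1.37786589 -18.52732339   5.62830486] 9.25
scene 30 60.776736124015066 167.07908212688952
scene 60 61.244687611310745 167.82453449094058
scene 90 -149.3459865523738 165.19809910577263
scene stop z 375.8627039399714 22
scene bar z 471.7905969781214 18
top 30 59.9395464552108 167.9029674419628
top 60 58.375367440675184 166.6651619601033
top 90 -147.27433414286858 167.74007777970138
top stop z 453.63470762395906 13
top bar z 481.18208259578734 16
```

The hatch is home: 18.5 N gives no more motion, and the rear edge measures about y 60. I'll back off the face with the bar held, then let it rise.

>>> carry_out([
  [0, -0.003, -0.001],
  [-0.0004, -0.006, -0.001],
  [-0.0006, -0.009, -0.001],
  [-0.0006, -0.009, -0.001],
], roll=[0, 0, 0, 0])

```text
clock: 9.68
tool_pos: [0.5541, 0.0057, 0.1181]
eef_rot: [0.045, 0.999, -0.017, 0.01]
contact_force: [-0.8, 3.3, 4.4]
opening: 0.008
```

>>> carry_out([
  [0, 0, 0.003],
  [0, 0, 0.006],
  [0, 0, 0.009],
  [0, 0, 0.013],
  [0, 0, 0.018],
  [0, 0, 0.03],
  [0, 0, 0.05],
  [0, 0, 0.08],
], roll=[0, 0, 0, 0, 0, 0, 0, 0])

```text
clock: 10.35
tool_pos: [0.5529, 0.0055, 0.1973]
eef_rot: [0.045, 0.999, -0.017, 0.008]
contact_force: [0.9, 0.0, -0.4]
opening: 0.004
```

>>> carry_out([
  [0, 0, 0.03],
  [-0.01, -0.03, 0.05],
  [-0.02, -0.06, 0.06],
  [-0.03, -0.09, 0.06],
  [-0.04, -0.12, 0.06],
  [-0.05, -0.15, 0.06],
  [-0.06, -0.18, 0.06],
  [-0.06, -0.18, 0.06],
], roll=[0, 0, 0, 0, 0, 0, 0, 0])

```text
clock: 11.02
tool_pos: [0.4897, -0.1824, 0.2572]
eef_rot: [0.051, 0.999, -0.019, 0.007]
contact_force: [-0.2, 0.1, -0.7]
opening: 0.002
```

```bash
python3 look.py 9
```

```text
tool crate [-123.42714852 -155.26126456] tipz 0.23823299288870883 [-0.15567549  0.1008757  -0.67996559] 11.0167
scene 30 59.61589277312722 167.74072934378117
scene 60 61.05935854811455 167.23548833605474
scene 90 -143.25066773454336 164.58735833778059
scene stop z 116.20970614336346 6
scene bar z 134.7751759405731 5
top 30 59.6745937139228 167.5543952504661
top 60 58.49376157549701 166.78003683558413
top 90 -147.49334518580773 167.91738946028312
top stop z 119.84349078114232 10
top bar z 131.8904511205945 8
```

View pics/scene9.png

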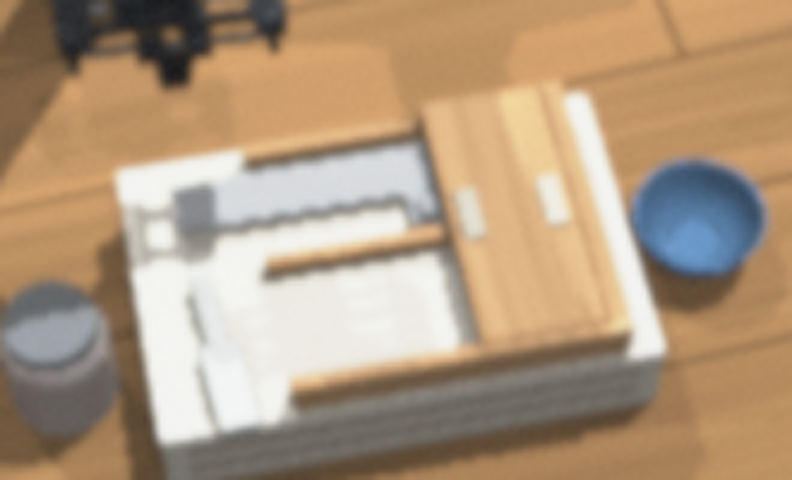

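View pics/top9.png

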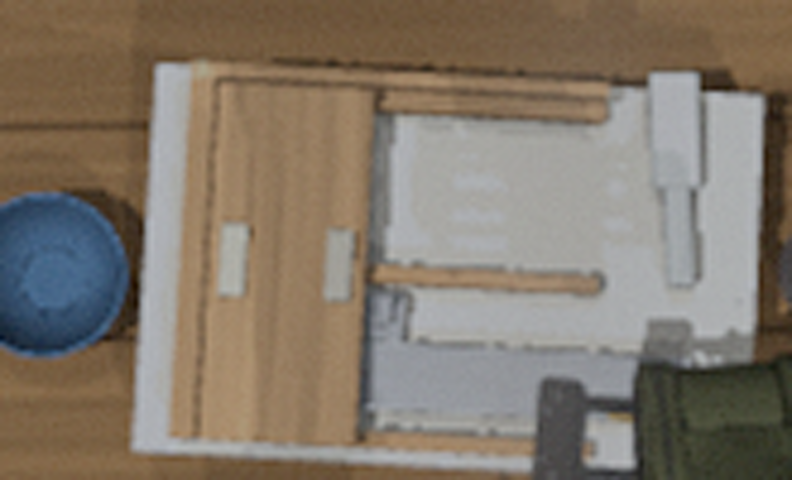

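Both views show the hatch against the end batten and the stop standing behind its rear edge (top crop ~390,310). The brush, tub and bowl look unmoved. One check of the bar's height, then I'll hand in.

Run:
```python
from h import *
x=[.6235,-.036,-.069];R=np.array([[np.cos(x[2]),-np.sin(x[2])],[np.sin(x[2]),np.cos(x[2])]])
for n in("scene","top"):
    p=snapshot(n);v,u=np.mgrid[0:384,0:512]; d=p["range_z"]
    c=np.stack([(u-p["cx"])/p["fx"]*d,(v-p["cy"])/p["fy"]*d,d,np.ones_like(d)],-1)@p["world_from_camera"].T
    xy=(c[...,:2]-x[:2])@R*1000; z=c[...,2]*1000
    m=(abs(xy[...,0]+76)<15)&(xy[...,1]>-20)&(xy[...,1]<45)
    print(n,np.median(z[m]),m.sum())
    for q in("brush","tub","bowl","rake","pot","willow_ring"):
        r=tip_of(p,q); print(q,[ (a["pixel"],a["confidence"]) for a in r[:1]])
print(status.get_state()["contact_force"]); finish_job()
```

```text
scene 110.79122409773146 90
brush [([214.9, 225.0], 0.64)]
tub [([184.5, 232.0], 0.58)]
bowl [([316.3, 201.7], 0.73)]
rake [([355.2, 156.6], 0.53)]
pot [([367.6, 181.9], 0.64)]
willow_ring [([112.1, 224.8], 0.82)]
top 108.37930507344228 169
brush [([299.5, 163.7], 0.7)]
tub [([330.9, 185.8], 0.96)]
bowl [([168.5, 188.6], 0.78)]
rake [([93.1, 241.7], 0.9)]
pot [([98.0, 200.0], 0.92)]
willow_ring [([414.0, 212.6], 0.68)]
[-0.11247875 -0.24563514 -0.64273596]
the job is handed in; nothing more can be done
```

The hatch is shut and the job is handed in, at about 11 s of the 38 s allowed. I pressed the bar about 10 mm down with the closed fingertips and pushed the hatch by its rear edge over the stop. I then backed off, let the bar rise and moved clear.

- **Hatch home:** pushing with 18.5 N moved it no further. Its rear edge measured about crate y 60 (58–61), which is a slide of about 0.160 m.
- **Bar and stop:** the bar's top measured z 108 in the top view and 111 in the scene view, against 108 when fully up. The stop's top measured z 116–120 behind the rear edge, against 120 when up. The differences look like depth noise.
- **Other things:** the brush, tub and bowl stand where they were, within 1–3 pixels of the first detections; that is within the network's scatter. I took no "before" detection of the rake, pot or willow ring, but the arm only passed above them or stayed well away.
- **Robot:** it is clear of everything, with less than 1 N at the wrist. It stopped slightly tilted, by about 2°.

No check failed. At the start, the networks' points for the stop, bar and rear edge disagreed with the crate fit by 5–25 mm. I relied on the corner fit, the depth readings and the contact forces instead.

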